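# Pack the glazed beads and snap the carrier shut

## Task

Pack the three turquoise glazed beads for the journey: set one in each well of the white carrier, so that they cannot knock together. Then take the milky-clear cover by its orange knob, put it over the beads with its hub on the blue stud and press it down until it clicks and sits fully home, level on the base, and keep pressing firmly after the click: finish while still pressing the cover down, without letting up. Leave the pots, brush, cup, jar and rolling pin where they are.

Things in the scene. Friction and masses are not known exactly. Their poses are not given: they have to be found in the camera images.
- carrier: round white bead carrier, fixed to the table (does not slide): flat base disc 152 mm across and 6 mm thick, with three round wells on it and a blue stud in the middle. Origin: centre of its underside, on the table; z up. The cover's rim rests on the base disc when home
- well0 (a point): centre of the floor of one of the three wells, 6 mm above the table, 44 mm from the middle of the carrier (the wells are 120 degrees apart). The well is a low ring wall, 36 mm wide inside, 40 mm outside, 7 mm high (its rim is 13 mm above the table)
- well1 (a point): centre of the floor of one of the three wells, 6 mm above the table, 44 mm from the middle of the carrier (the wells are 120 degrees apart). The well is a low ring wall, 36 mm wide inside, 40 mm outside, 7 mm high (its rim is 13 mm above the table)
- well2 (a point): centre of the floor of one of the three wells, 6 mm above the table, 44 mm from the middle of the carrier (the wells are 120 degrees apart). The well is a low ring wall, 36 mm wide inside, 40 mm outside, 7 mm high (its rim is 13 mm above the table)
- stud_top (a point): top of the blue stud in the middle of the carrier, 31 mm above the table. The stud is 12 mm thick with a coned tip (5 mm wide at the top) and four small sprung teeth, 22 mm across, 23 mm above the table: the lip inside the cover's hub must be pushed past them. That takes about 10 N over some 4 mm of travel, then the force drops (the click) and the cover falls about 4 mm to its seat. Until it clicks, the cover rests about 9 mm too high
- cover: the cover, loose, 110 g: upturned milky-clear dish, 140 mm across, 32 mm high with a 3 mm top, standing on its rim. Under its top is a central hub with a 17 mm wide rounded mouth, 11 mm above the rim. Origin: centre of the rim plane. It fits on the stud at any turn about the vertical
- cover_knob (a point): centre of the orange knob on top of the cover: upright cylinder 32 mm across (with small flutes; 30 mm without) and 24 mm high; this point is 44 mm above the cover's rim plane (the dome's flat top is 12 mm below it, the knob's top 12 mm above). With the cover fully home it is 50 mm above the table
- bead0_c (a point): centre of a loose turquoise bead: upright barrel 24 mm across and 24 mm high, 20 g, standing on the ware board (centre 22 mm above the table at the start); its own z is its axis
- bead1_c (a point): centre of a loose turquoise bead: upright barrel 24 mm across and 24 mm high, 20 g, standing on the ware board (centre 22 mm above the table at the start); its own z is its axis
- bead2_c (a point): centre of a loose turquoise bead: upright barrel 24 mm across and 24 mm high, 20 g, standing on the ware board (centre 22 mm above the table at the start); its own z is its axis
- board: plywood ware board, fixed, 85 by 195 by 10 mm, on which the beads stand in a row along its long side (its y axis), about 65 mm apart; origin: centre of its underside, x across the board
- studded_pot: pink clay pinch pot with grey cones round its belly, 78 mm across, 48 mm high; origin at the centre of its underside. A bystander
- dark_dish: dark brown clay dish, 100 mm across, 26 mm high; origin at the centre of its underside. A bystander
- brush: glaze brush lying near the robot across its front; a bystander, 185 mm long, 16 mm thick; origin on the table under its middle
- clear_cup: clear plastic cup, 84 mm across the mouth, 110 mm high; origin under its centre. A bystander
- glaze_jar: amber jar with a white lid, 64 mm across, 75 mm high; origin under its centre. A bystander
- rolling_pin: wooden rolling pin lying on the left, 340 mm long, 48 mm thick; origin on the table under its middle. A bystander
Things that resemble listed ones, but are neither listed nor needed, are in the scene too. There is more than one size of the carrier; the one meant has the size given above.

How it is judged (in metres and radians):
On the way, in this order (a step that is already met when the one before it is completed fails the run):
1. each of the three wells holds one bead, standing on its floor (((horizontal distance between bead0_c and well0 below 0.01 m and height (world z) of bead0_c below 0.022 m) or (horizontal distance between bead1_c and well0 below 0.01 m and height (world z) of bead1_c below 0.022 m) or (horizontal distance between bead2_c and well0 below 0.01 m and height (world z) of bead2_c below 0.022 m)) and ((horizontal distance between bead0_c and well1 below 0.01 m and height (world z) of bead0_c below 0.022 m) or (horizontal distance between bead1_c and well1 below 0.01 m and height (world z) of bead1_c below 0.022 m) or (horizontal distance between bead2_c and well1 below 0.01 m and height (world z) of bead2_c below 0.022 m)) and ((horizontal distance between bead0_c and well2 below 0.01 m and height (world z) of bead0_c below 0.022 m) or (horizontal distance between bead1_c and well2 below 0.01 m and height (world z) of bead1_c below 0.022 m) or (horizontal distance between bead2_c and well2 below 0.01 m and height (world z) of bead2_c below 0.022 m))), for 0.2 s.
2. the cover has clicked fully home over the beads and is still being pressed down (all of step 1 and z of cover_knob in the frame of carrier below 0.052 m and horizontal distance between cover_knob and stud_top below 0.005 m and angle between cover_knob's own z axis and vertical below 0.05 rad and contact force between cover and carrier above 5 N), for 0.5 s.
At the end, for the whole second after the job is handed in: Each well holds one bead (within 10 mm of its centre, on its floor); the cover is snapped home over them (within 2 mm of its seated height, 5 mm of the stud's axis, 3 degrees of level) and is still pressed down with over 5 N between cover and carrier (all of step 2); the arm keeps its last pose, push and grip.
It fails at once if a bystander (pot, dish, brush, cup, jar or rolling pin) is knocked more than 40 mm from its place (distance of any of studded_pot, dark_dish, brush, clear_cup, glaze_jar, rolling_pin from where it was at the start of the episode above 0.04 m).
It also fails if it takes over 72 s, if anything falls off the work surface, if the arm or the gripper's body presses on something with over 40 N, if the wrist force passes 120 N, or if a joint passes its speed limit or range.

## Robot

A 7-joint arm with a two-finger parallel gripper is mounted at the origin on the work surface. World frame = base frame: x ahead of the robot, y to its left, z up, the work surface at z = 0. Lengths are in mm, angles in rad, forces in N, time in s.
With the tool pointing down it reaches from about 350 to 900 mm from the base axis. Payload 7.2 kg.
Tool frame: the origin (TCP) lies at the very end of the fingers, on their centre line; the grasp point (between the pads) lies 19 mm behind it; z points along the fingers, y is the line along which they close (so a half turn about z gives the same grasp; the last joint's range is limited). The gripper opens to 85 mm and grips with 20 to 120 N. Pads are 22 mm wide; open, the fingers measure 114 mm over their backs; the gripper's body (76 mm by 85 mm) begins 54 mm behind the grasp point. The pads swing forward as they close: fully open they stand 13 mm farther back than shut.
Start: joints at [1.178, 0.411, -0.013, 1.596, 0.006, 1.134, -0.082], TCP at [199.438, -592.329, 231.297] pointing down, gripper open.
Joint ranges: [-2.95, 2.95], [-0.29, 1.99], [-1.47, 1.44], [0.14, 2.54], [-1.03, 4.17], [0.13, 1.85], [-2.86, 2.86]. Speed limits (rad/s): [2.39, 2.39, 3.01, 3.01, 3.14, 3.14, 3.14].

## Interface

Orientations are given as a unit quaternion [x, y, z, w].
In Python, from workcell import get_obs, viewer, arm gives the robot as it stands. The module is installed in compiled form; this text tells all that it offers.
- The arm moves only by the tool servo_tool, never from a script. Its argument "commands" is a list of rows, each an object of numbers: "x", "y", "z": the shift along the world's x, y, z in units of 10 cm (1.0 is 10 cm); "rx", "ry", "rz": the turn, a rotation vector about the world's x, y, z in units of pi/4 rad (1.0 is pi/4 rad). In form: [{"x": .., "y": .., "z": .., "rx": .., "ry": .., "rz": ..}, ...]. A call has 1 to 20 rows; each row shifts and turns the commanded pose from where the row before left it; what a row does not reach is not made up. A row lasts 1/8 s, in which the tool goes at most 62.5 mm and 10.7 degrees, less where a joint would pass 70% of its speed; a pose out of reach is approached as far as the arm can. A call with a number of a shift or a turn outside -1 to 1 is refused whole. A call with a gripper value outside its range is refused whole. "gripper" is the closure in counts, from 0 (fully open) to 255 (shut), set as the call begins (left out, the last holds). The fingers move at their own pace and stop on an object; the grip force is fixed at half the most. Time passes only in rows, so rows that do not move let the fingers close. It gives the time, the measured TCP pose, the force, the opening and the grip force at its end, in the units of the state.
- get_obs(): the state, without advancing time (a new reading comes with each control period).
- viewer.snapshot(name): name is "scene" or "top"; returns a dict with "image" (480x640x3 uint8, blue, green, red), "fov_y" (degrees; the focal length in pixels is half the picture's height over the tangent of half this angle, whatever the lens; pixels are square), "cx", "cy" (the principal point, pixels), "rvec" (rotation vector, rad) and "tvec" (3), from world to camera coordinates, as OpenCV has them. Camera axes: x right, y down, z forward; pixel columns grow to the right and rows downward; lengths in mm; the calibration is good to about 2 mm. A picture is of the moment at which its call begins. There is no depth.
- arm.job_done(): hands the job in; it is judged then, once.
The state is a dict: "time": time; "qpos": joint angles; "joint_vel": joint speeds; "joint_torque": joint torques, N m; "ee_pos": TCP position; "tool_rot": TCP orientation; "contact_force": force on the tool from outside, world axes, zero at the start; "ft_torque": the same for the moment, N m; "gripper_width": finger opening in mm; "gripper_force": force on a finger pad.
Only numpy, scipy, OpenCV 4.12 (cv2) and the standard library are available. Lean on these libraries where they do the work, as an engineer would, in place of code of your own. Each camera call takes 0.05 s, during which the arm holds its last target. There are 200 camera calls.

## Working session

There is one attempt and no reset: what is moved stays moved. The work goes in short steps, Python scripts to look and compute and a tool call to move; the robot and the scene stay as the last step left them, time stands still between calls to the robot, and variables do not carry over. Pictures are saved under pics/ and viewed, at most 10 in all, crops included, and the job is handed in when it is done.

Besides the shell and the picture viewer there is one more tool, called after ">>>" as name(argument=value, ...) on one line, values as JSON. servo_tool: Moves the arm, as the interface text tells. Its arguments: {"type":"object","properties":{"commands":{"type":"array"},"gripper":{"type":"number"}},"required":["commands"]}

```bash
mkdir -p pics; cat > h.py <<'E'
import numpy as np, cv2, pickle
from workcell import get_obs, viewer, arm
def snap(n,save=None):
    s=viewer.snapshot(n)
    if save: cv2.imwrite(f'pics/{save}.png',s['image']); pickle.dump(s,open(f'pics/{save}.pkl','wb'))
    return s
def cam(s):
    R=cv2.Rodrigues(np.array(s['rvec'],float))[0]; t=np.array(s['tvec'],float).ravel()
    f=s['image'].shape[0]/2/np.tan(np.radians(s['fov_y']/2))
    return R,t,f
def ray(s,u,v):
    R,t,f=cam(s); return -R.T@t, R.T@np.array([(u-s['cx'])/f,(v-s['cy'])/f,1.])
def onz(s,u,v,z):
    c,d=ray(s,u,v); return c+d*(z-c[2])/d[2]
def proj(s,p):
    R,t,f=cam(s); q=R@np.array(p,float)+t; return f*q[:2]/q[2]+[s['cx'],s['cy']]
def tri(s1,a,s2,b):
    c1,d1=ray(s1,*a); c2,d2=ray(s2,*b)
    k=np.linalg.lstsq(np.c_[d1,-d2],c2-c1,rcond=None)[0]
    p,q=c1+k[0]*d1,c2+k[1]*d2; return (p+q)/2,np.linalg.norm(p-q)
E
python3 - <<'E'
from h import *
for n in('scene','top'):
    s=snap(n,n+'0'); print(n,s['fov_y'],s['cx'],s['cy'],s['rvec'],ray(s,320,240))
o=get_obs(); print({k:np.round(v,3) for k,v in o.items()})
E
```

```text
scene 53.74070891041538 319.2715697983873 229.0951336181117 [ 2.28089621  0.71434883 -0.31238254] (array([1017.38041571, -662.93082454,  933.7756179 ]), array([-0.4012645 ,  0.55209247, -0.73124078]))
top 45.756060652508566 328.2419894728342 241.00136380725087 [ 2.17029018 -2.19761837  0.09736586] (array([ 380.08003711,    9.17969656, 1542.38713648]), array([ 0.08272102,  0.00578003, -0.99666289]))
{'time': np.float64(0.1), 'qpos': array([ 1.178,  0.412, -0.013,  1.597,  0.006,  1.134, -0.082]), 'joint_vel': array([ 0.002,  0.001,  0.001, -0.002,  0.   , -0.001, -0.   ]), 'joint_torque': array([ 2.0000e-03, -6.0183e+01,  6.8400e-01, -3.0009e+01,  1.4000e-02,
        6.0000e-03, -0.0000e+00]), 'ee_pos': array([ 199.257, -591.903,  230.519]), 'tool_rot': array([ 0.987,  0.162, -0.   , -0.001]), 'contact_force': array([-0.723,  0.057,  0.176]), 'ft_torque': array([ 0.068, -0.01 ,  0.015]), 'gripper_force': np.float64(0.0), 'gripper_width': np.float64(85.289)}
```

View pics/scene0.png

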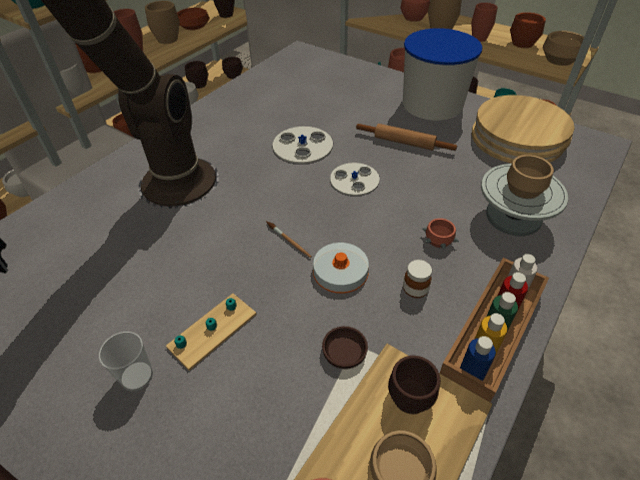

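View pics/top0.png

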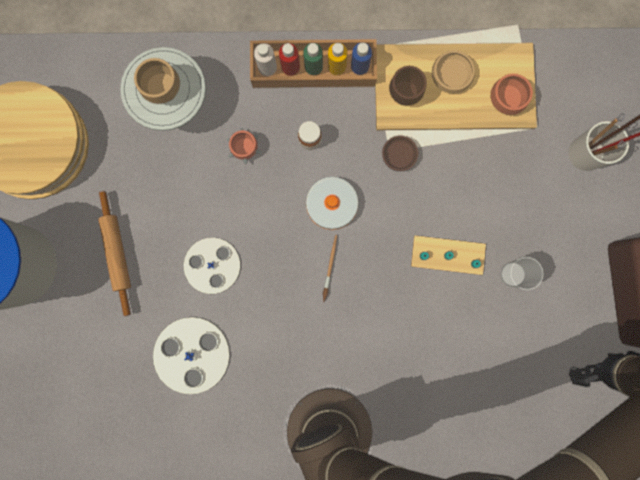

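The scene view shows the board with beads at about (180,342), (211,324) and (231,303), the cover knob at (341,260), and carriers at (302,145) and (355,178). In the top view the beads are at (424,255), (449,255) and (477,263), the knob is at (332,202), and the carriers are at (211,265), about 57 px wide, and (191,355), about 76 px wide. At about 0.37 px/mm, 152 mm comes to 56 px, so the smaller carrier is the one meant.

```bash
cat >> h.py <<'E'
def blobs(s,lo,hi,box,amin=6):
    x0,y0,x1,y1=box; im=s['image'][y0:y1,x0:x1]
    k=4; im=cv2.resize(im,None,fx=k,fy=k,interpolation=cv2.INTER_CUBIC)
    m=cv2.inRange(cv2.cvtColor(im,cv2.COLOR_BGR2HSV),np.array(lo),np.array(hi))
    n,_,st,c=cv2.connectedComponentsWithStats(m)
    return [((c[i][0]+.5)/k-.5+x0,(c[i][1]+.5)/k-.5+y0,st[i][4]/k/k,st[i][2]/k,st[i][3]/k) for i in range(1,n) if st[i][4]>=amin*k*k]
E
python3 - <<'E'
from h import *
S=pickle.load(open('pics/scene0.pkl','rb'));T=pickle.load(open('pics/top0.pkl','rb'))
P=lambda n,b:print(n,[tuple(np.round(x,1)) for x in b])
bt=blobs(T,(75,90,40),(97,255,255),(405,230,490,280));P('beadT',bt)
bs=blobs(S,(75,90,30),(97,255,255),(160,285,260,370));P('beadS',bs)
kt=blobs(T,(3,150,100),(15,255,255),(310,180,355,225));P('knT',kt)
ks=blobs(S,(3,150,100),(15,255,255),(310,240,370,295));P('knS',ks)
st=blobs(T,(105,120,40),(130,255,255),(180,235,245,300),2);P('stT',st)
ss=blobs(S,(105,120,40),(130,255,255),(325,155,385,200),2);P('stS',ss)
ct=blobs(T,(0,0,150),(179,60,255),(175,230,248,300),50);P('carT',ct)
cs=blobs(S,(0,0,110),(179,70,255),(322,155,390,200),50);P('carS',cs)
for n,a,b in(('bead',bt,bs),('knob',kt,ks),('stud',st,ss)):
  for x in a:
    for y in b:
      p,e=tri(T,x[:2],S,y[:2])
      if e<15: print(n,x[:2],y[:2],p.round(1),round(e,1))
def crop(s,b,k): x0,y0,x1,y1=b; return cv2.resize(s['image'][y0:y1,x0:x1],(k*80,k*60),interpolation=cv2.INTER_CUBIC)
cv2.imwrite('pics/c0.png',np.vstack([np.hstack([crop(T,(171,235,251,295),5),crop(T,(410,225,490,285),5)]),np.hstack([crop(S,(315,148,395,208),5),crop(S,(160,288,240,348),5)])]))
E
```

```text
beadT [(np.float64(448.7), np.float64(255.0), np.float64(45.4), np.float64(8.2), np.float64(7.5)), (np.float64(424.1), np.float64(255.5), np.float64(44.3), np.float64(8.2), np.float64(7.0)), (np.float64(475.8), np.float64(263.4), np.float64(47.6), np.float64(8.5), np.float64(7.2))]
beadS [(np.float64(230.4), np.float64(303.8), np.float64(92.3), np.float64(10.0), np.float64(12.0)), (np.float64(210.6), np.float64(323.7), np.float64(99.4), np.float64(10.2), np.float64(12.5)), (np.float64(179.9), np.float64(341.4), np.float64(109.3), np.float64(11.2), np.float64(12.8))]
knT [(np.float64(331.5), np.float64(202.0), np.float64(162.7), np.float64(14.2), np.float64(14.5))]
knS [(np.float64(340.4), np.float64(259.9), np.float64(149.7), np.float64(17.0), np.float64(16.2))]
stT [(np.float64(210.2), np.float64(264.9), np.float64(9.4), np.float64(4.0), np.float64(3.5))]
stS [(np.float64(354.2), np.float64(174.6), np.float64(29.2), np.float64(6.0), np.float64(7.5))]
carT [(np.float64(211.0), np.float64(265.5), np.float64(3753.4), np.float64(73.0), np.float64(70.0))]
carS [(np.float64(354.2), np.flo
[... 164 characters left out ...]
98112), np.float64(323.6941823899371)) [ 461.7 -326.2   22.7] 0.5
bead (np.float64(424.0858603667137), np.float64(255.46068406205924)) (np.float64(230.39954299255248), np.float64(303.8482566012187)) [ 461.4 -260.2   22.4] 0.3
bead (np.float64(475.8020696452037), np.float64(263.3993101182654)) (np.float64(179.9180245854774), np.float64(341.44961406518007)) [ 438.5 -398.    23.2] 0.7
knob (np.float64(331.45231463695734), np.float64(201.98535343834038)) (np.float64(340.41737995824633), np.float64(259.94264091858037)) [606.5 -13.7  38.1] 0.5
stud (np.float64(210.15976821192052), np.float64(264.8551324503311)) (np.float64(354.2395610278373), np.float64(174.60305139186295)) [443.2 312.9  15.3] 1.0
```

View pics/c0.png

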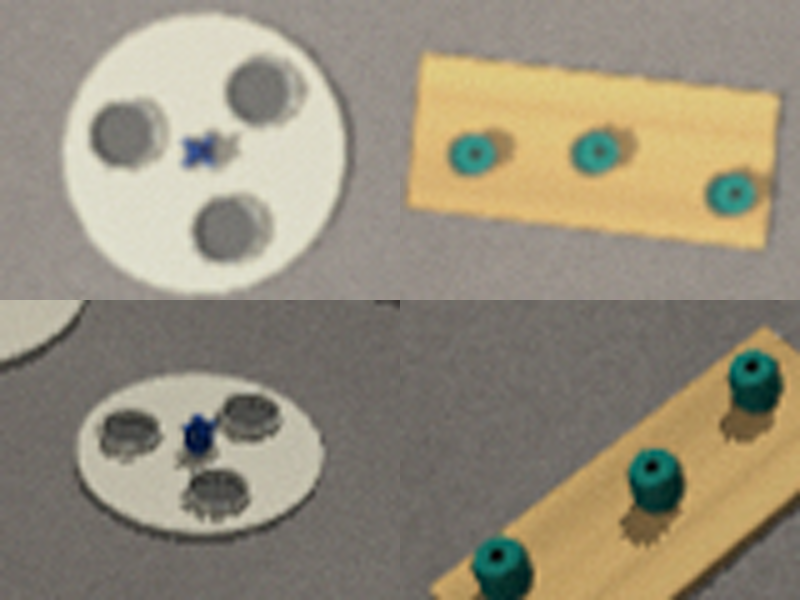

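The crop shows the carrier disc with wells around its centre and the stud. The beads stand upright, and their heights (22–23 mm) match the text. Next I'll get the carrier centre, well positions and knob.

```bash
python3 - <<'E'
from h import *
S=pickle.load(open('pics/scene0.pkl','rb'));T=pickle.load(open('pics/top0.pkl','rb'))
def meas(s,b,zs,thr,kk=6):
    x0,y0,x1,y1=b; im=cv2.resize(s['image'][y0:y1,x0:x1],None,fx=kk,fy=kk,interpolation=cv2.INTER_CUBIC)
    g=cv2.cvtColor(im,cv2.COLOR_BGR2GRAY); t,m=cv2.threshold(g,0,255,cv2.THRESH_OTSU)
    c=max(cv2.findContours(m,cv2.RETR_EXTERNAL,cv2.CHAIN_APPROX_NONE)[0],key=cv2.contourArea)
    px=lambda p:((p[0]+.5)/kk-.5+x0,(p[1]+.5)/kk-.5+y0)
    W=np.array([onz(s,*px(p[0]),6)[:2] for p in c],np.float32)
    (cx,cy),ax,_=cv2.fitEllipse(W); print('disc',round(cx,1),round(cy,1),np.round(ax,1),'otsu',t)
    full=np.zeros_like(m); cv2.drawContours(full,[c],-1,255,-1)
    full=cv2.erode(full,np.ones((25,25)))
    d=cv2.bitwise_and(full,cv2.inRange(g,0,thr)); d=cv2.morphologyEx(d,cv2.MORPH_OPEN,cv2.getStructuringElement(2,(21,21)))
    w=[]
    for q in cv2.findContours(d,cv2.RETR_EXTERNAL,cv2.CHAIN_APPROX_NONE)[0]:
        W=np.array([onz(s,*px(p[0]),zs)[:2] for p in q],np.float32)
        (a,e),ax,_=cv2.fitEllipse(W); v=np.array([a-cx,e-cy])
        print(' well',np.round([a,e],1),np.round(ax,1),'r',round(np.hypot(*v),1),'ang',round(np.degrees(np.arctan2(v[1],v[0])),1))
meas(T,(171,227,251,302),6,125);meas(S,(322,158,388,200),13,100)
print('knob',onz(T,331.45,202,54),onz(S,340.4,259.9,50))
b=(300,172,364,234)
im=cv2.resize(T['image'][b[1]:b[3],b[0]:b[2]],None,fx=6,fy=6,interpolation=cv2.INTER_CUBIC);g=cv2.cvtColor(im,6)
m=cv2.threshold(g,0,255,8)[1];c=max(cv2.findContours(m,0,1)[0],key=cv2.contourArea)
W=np.array([onz(T,(p[0][0]+.5)/6-.5+b[0],(p[0][1]+.5)/6-.5+b[1],16)[:2] for p in c],np.float32);print('cover',cv2.fitEllipse(W))
for u,v in((331,240),(325,298)): print('brush',onz(T,u,v,8))
# knob sides in scene: column centre/vertical extent vs projection
for p in([606.5,-13.7,32],[606.5,-13.7,44],[606.5,-13.7,56]): print(proj(S,p),proj(T,p))
print('pin',onz(T,104,195,20),onz(T,126,312,20),'cup',onz(T,513,273,10))
E
```

```text
disc 443.1 312.3 [150.5 150.9] otsu 178.0
 well [401.3 301.3] [30.2 30.9] r 43.2 ang -165.2
 well [444.2 313. ] [12.5 16.7] r 1.3 ang 30.4
 well [453.5 356.9] [30.6 31. ] r 45.8 ang 76.8
 well [475.6 283.6] [30.  30.7] r 43.4 ang -41.6
disc 444.6 310.8 [149.8 150.7] otsu 142.0
 well [477.  279.9] [30.6 33.3] r 44.8 ang -43.6
 well [443.6 311.5] [18.  43.1] r 1.2 ang 142.5
 well [402.5 297.3] [30.8 32.9] r 44.2 ang -162.2
 well [455.  351.5] [29.6 32.5] r 42.0 ang 75.7
knob [603.91541734 -13.58892169  54.        ] [612.06562416 -22.06217514  50.        ]
cover ((609.6189575195312, -13.96043586730957), (138.6172637939453, 139.0830078125), 156.42359924316406)
brush [507.06819473 -11.69607839   8.        ]
brush [351.02925354   6.47717735   8.        ]
[340.26596551 261.54486747] [331.36944917 202.26877554]
[340.34189065 258.39384902] [331.42884294 201.59724806]
[340.41893567 255.19635378] [331.48918388 200.91501139]
pin [635.21281331 598.6248555   20.        ] [321.16067829 534.53155351  20.        ] cup [ 411.6006975  -501.44652072   10.        ]
```

Measurements:
- **Carrier:** centre (443.8, 311.7), disc about 151 mm across, as it should be.
- **Wells:** (401.6, 299.2), (454.1, 354.5) and (475.7, 281.4).
- **Beads:** (461.4, -260.2), (461.7, -326.2) and (438.5, -398.0).
- **Knob:** about (607, -14).

The starting yaw closes at -71°, which is tangential to well0, so the first bead goes there without a turn.

>>> servo_tool(commands=[{"x": 0.26,"y": 0.33},{"x": 0.26,"y": 0.33},{"x": 0.26,"y": 0.33},{"x": 0.26,"y": 0.33},{"x": 0.26,"y": 0.33},{"x": 0.26,"y": 0.33,"z": -0.1},{"x": 0.26,"y": 0.33,"z": -0.2},{"x": 0.26,"y": 0.33,"z": -0.3},{"x": 0.26,"y": 0.33,"z": -0.4},{"x": 0.28,"y": 0.34,"z": -0.5},{},{}], gripper=100)

```text
invalid input
```

>>> servo_tool(commands=[{"x": 0.26,"y": 0.33,"z": 0,"rx": 0,"ry": 0,"rz": 0},{"x": 0.26,"y": 0.33,"z": 0,"rx": 0,"ry": 0,"rz": 0},{"x": 0.26,"y": 0.33,"z": 0,"rx": 0,"ry": 0,"rz": 0},{"x": 0.26,"y": 0.33,"z": 0,"rx": 0,"ry": 0,"rz": 0},{"x": 0.26,"y": 0.33,"z": 0,"rx": 0,"ry": 0,"rz": 0},{"x": 0.26,"y": 0.33,"z": -0.1,"rx": 0,"ry": 0,"rz": 0},{"x": 0.26,"y": 0.33,"z": -0.2,"rx": 0,"ry": 0,"rz": 0},{"x": 0.26,"y": 0.33,"z": -0.3,"rx": 0,"ry": 0,"rz": 0},{"x": 0.26,"y": 0.33,"z": -0.4,"rx": 0,"ry": 0,"rz": 0},{"x": 0.28,"y": 0.34,"z": -0.5,"rx": 0,"ry": 0,"rz": 0},{"x": 0,"y": 0,"z": 0,"rx": 0,"ry": 0,"rz": 0},{"x": 0,"y": 0,"z": 0,"rx": 0,"ry": 0,"rz": 0}], gripper=100)

```text
time: 1.6
ee_pos: [459.4, -263.9, 84.4]
tool_rot: [0.987, 0.162, -0.0, 0.0]
contact_force: [-0.2, -0.6, 0.2]
gripper_width: 52.3
gripper_force: 0.0
```

>>> servo_tool(commands=[{"x": 0,"y": 0,"z": -0.25,"rx": 0,"ry": 0,"rz": 0},{"x": 0,"y": 0,"z": -0.2,"rx": 0,"ry": 0,"rz": 0},{"x": 0,"y": 0,"z": 0,"rx": 0,"ry": 0,"rz": 0},{"x": 0,"y": 0,"z": 0,"rx": 0,"ry": 0,"rz": 0}])

```text
time: 2.1
ee_pos: [460.0, -264.7, 40.8]
tool_rot: [0.987, 0.161, 0.001, 0.001]
contact_force: [0.9, -0.4, -0.3]
gripper_width: 52.2
gripper_force: 0.0
```

>>> servo_tool(commands=[{"x": 0.014,"y": 0.045,"z": 0,"rx": 0,"ry": 0,"rz": 0},{"x": 0,"y": 0,"z": -0.15,"rx": 0,"ry": 0,"rz": 0},{"x": 0,"y": 0,"z": -0.11,"rx": 0,"ry": 0,"rz": 0},{"x": 0,"y": 0,"z": 0,"rx": 0,"ry": 0,"rz": 0},{"x": 0,"y": 0,"z": 0,"rx": 0,"ry": 0,"rz": 0}])

```text
time: 2.72
ee_pos: [461.0, -258.9, 13.2]
tool_rot: [0.987, 0.162, -0.0, -0.0]
contact_force: [-0.1, -0.8, -0.9]
gripper_width: 51.7
gripper_force: 0.0
```

>>> servo_tool(commands=[{"x": 0,"y": 0,"z": 0,"rx": 0,"ry": 0,"rz": 0},{"x": 0,"y": 0,"z": 0,"rx": 0,"ry": 0,"rz": 0},{"x": 0,"y": 0,"z": 0,"rx": 0,"ry": 0,"rz": 0},{"x": 0,"y": 0,"z": 0,"rx": 0,"ry": 0,"rz": 0},{"x": 0,"y": 0,"z": 0,"rx": 0,"ry": 0,"rz": 0}], gripper=255)

```text
time: 3.35
ee_pos: [461.3, -259.1, 13.9]
tool_rot: [0.987, 0.162, 0.0, 0.0]
contact_force: [-0.9, 1.3, 5.8]
gripper_width: 21.2
gripper_force: 58.8
```

>>> servo_tool(commands=[{"x": 0,"y": 0,"z": 0.2,"rx": 0,"ry": 0,"rz": 0},{"x": 0,"y": 0,"z": 0.3,"rx": 0,"ry": 0,"rz": 0},{"x": 0,"y": 0.2,"z": 0.3,"rx": 0,"ry": 0,"rz": 0},{"x": -0.05,"y": 0.45,"z": 0,"rx": 0,"ry": 0,"rz": 0},{"x": -0.05,"y": 0.45,"z": 0,"rx": 0,"ry": 0,"rz": 0},{"x": -0.05,"y": 0.45,"z": 0,"rx": 0,"ry": 0,"rz": 0},{"x": -0.05,"y": 0.45,"z": 0,"rx": 0,"ry": 0,"rz": 0},{"x": -0.05,"y": 0.45,"z": 0,"rx": 0,"ry": 0,"rz": 0},{"x": -0.05,"y": 0.45,"z": 0,"rx": 0,"ry": 0,"rz": 0},{"x": -0.05,"y": 0.45,"z": 0,"rx": 0,"ry": 0,"rz": 0},{"x": -0.05,"y": 0.45,"z": 0,"rx": 0,"ry": 0,"rz": 0},{"x": -0.05,"y": 0.45,"z": 0,"rx": 0,"ry": 0,"rz": 0},{"x": -0.05,"y": 0.45,"z": 0,"rx": 0,"ry": 0,"rz": 0},{"x": -0.05,"y": 0.45,"z": 0,"rx": 0,"ry": 0,"rz": 0},{"x": -0.05,"y": 0.43,"z": 0,"rx": 0,"ry": 0,"rz": 0},{"x": 0,"y": 0,"z": 0,"rx": 0,"ry": 0,"rz": 0},{"x": 0,"y": 0,"z": 0,"rx": 0,"ry": 0,"rz": 0},{"x": 0,"y": 0,"z": 0,"rx": 0,"ry": 0,"rz": 0}])

```text
time: 5.6
ee_pos: [401.4, 297.7, 93.3]
tool_rot: [0.987, 0.161, -0.0, 0.0]
contact_force: [-0.2, 0.6, -0.1]
gripper_width: 21.8
gripper_force: 58.9
```

>>> servo_tool(commands=[{"x": 0,"y": 0.015,"z": -0.3,"rx": 0,"ry": 0,"rz": 0},{"x": 0,"y": 0,"z": -0.25,"rx": 0,"ry": 0,"rz": 0},{"x": 0,"y": 0,"z": -0.15,"rx": 0,"ry": 0,"rz": 0},{"x": 0,"y": 0,"z": -0.08,"rx": 0,"ry": 0,"rz": 0},{"x": 0,"y": 0,"z": 0,"rx": 0,"ry": 0,"rz": 0},{"x": 0,"y": 0,"z": 0,"rx": 0,"ry": 0,"rz": 0}])

```text
time: 6.35
ee_pos: [401.5, 300.9, 16.1]
tool_rot: [0.987, 0.162, 0.001, -0.0]
contact_force: [-0.4, -0.5, -0.5]
gripper_width: 21.4
gripper_force: 58.9
```

>>> servo_tool(commands=[{"x": 0,"y": 0,"z": -0.04,"rx": 0,"ry": 0,"rz": 0},{"x": 0,"y": 0,"z": 0,"rx": 0,"ry": 0,"rz": 0},{"x": 0,"y": 0,"z": 0,"rx": 0,"ry": 0,"rz": 0}])

```text
time: 6.72
ee_pos: [401.8, 301.2, 12.9]
tool_rot: [0.987, 0.162, 0.001, -0.0]
contact_force: [-2.4, -2.2, 15.2]
gripper_width: 21.5
gripper_force: 67.9
```

>>> servo_tool(commands=[{"x": 0,"y": 0,"z": 0,"rx": 0,"ry": 0,"rz": 0},{"x": 0,"y": 0,"z": 0,"rx": 0,"ry": 0,"rz": 0},{"x": 0,"y": 0,"z": 0,"rx": 0,"ry": 0,"rz": 0},{"x": 0,"y": 0,"z": 0.2,"rx": 0,"ry": 0,"rz": 0},{"x": 0,"y": 0,"z": 0.3,"rx": 0,"ry": 0,"rz": 0},{"x": 0,"y": 0,"z": 0.3,"rx": 0,"ry": 0,"rz": 0}], gripper=150)

```text
time: 7.48
ee_pos: [400.8, 300.5, 92.0]
tool_rot: [0.987, 0.162, -0.0, 0.0]
contact_force: [0.6, -0.3, 0.7]
gripper_width: 35.0
gripper_force: 0.0
```

>>> servo_tool(commands=[{"x": 0.04,"y": -0.45,"z": 0,"rx": 0,"ry": 0,"rz": 0.2},{"x": 0.04,"y": -0.45,"z": 0,"rx": 0,"ry": 0,"rz": 0.2},{"x": 0.04,"y": -0.45,"z": 0,"rx": 0,"ry": 0,"rz": 0.2},{"x": 0.04,"y": -0.45,"z": 0,"rx": 0,"ry": 0,"rz": 0.2},{"x": 0.04,"y": -0.45,"z": 0,"rx": 0,"ry": 0,"rz": 0.2},{"x": 0.04,"y": -0.45,"z": 0,"rx": 0,"ry": 0,"rz": 0.2},{"x": 0.04,"y": -0.45,"z": 0,"rx": 0,"ry": 0,"rz": 0.2},{"x": 0.04,"y": -0.45,"z": 0,"rx": 0,"ry": 0,"rz": 0.2},{"x": 0.05,"y": -0.45,"z": 0,"rx": 0,"ry": 0,"rz": 0},{"x": 0.05,"y": -0.45,"z": 0,"rx": 0,"ry": 0,"rz": 0},{"x": 0.05,"y": -0.45,"z": 0,"rx": 0,"ry": 0,"rz": 0},{"x": 0.05,"y": -0.45,"z": 0,"rx": 0,"ry": 0,"rz": 0},{"x": 0.05,"y": -0.45,"z": 0,"rx": 0,"ry": 0,"rz": 0},{"x": 0.05,"y": -0.42,"z": 0,"rx": 0,"ry": 0,"rz": 0},{"x": 0,"y": 0,"z": 0,"rx": 0,"ry": 0,"rz": 0},{"x": 0,"y": 0,"z": 0,"rx": 0,"ry": 0,"rz": 0}], gripper=100)

```text
time: 9.48
ee_pos: [462.9, -325.6, 91.0]
tool_rot: [0.703, 0.711, 0.0, -0.001]
contact_force: [-0.2, 0.1, -0.8]
gripper_width: 52.1
gripper_force: 0.0
```

```bash
python3 - <<'E'
from h import *
T=snap('top','top1');S=snap('scene','scene1')
def crop(s,b,k): x0,y0,x1,y1=b; return cv2.resize(s['image'][y0:y1,x0:x1],(k*80,k*60),interpolation=cv2.INTER_CUBIC)
cv2.imwrite('pics/c1.png',np.hstack([crop(T,(171,235,251,295),5),crop(S,(315,148,395,208),5)]))
a=blobs(T,(75,90,40),(97,255,255),(171,227,251,302));b=blobs(S,(75,90,30),(97,255,255),(322,150,388,205))
print(a,b)
if a and b: print(tri(T,a[0][:2],S,b[0][:2]))
E
```

```text
[(np.float64(214.10460308710032), np.float64(280.66744762954795), np.float64(56.6875), np.float64(8.5), np.float64(8.5))] [(np.float64(340.82463655244027), np.float64(171.32022326064381), np.float64(60.1875), np.float64(7.75), np.float64(9.75))]
(array([400.96646985, 302.19044336,  16.1143764 ]), np.float64(0.42848488463939594))
```

View pics/c1.png

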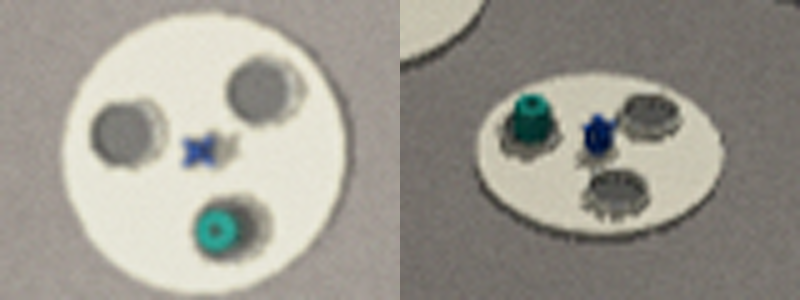

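The first bead stands upright in well0, at z≈16 and about (401, 302), so it is seated. On to the second bead.

>>> servo_tool(commands=[{"x": -0.01,"y": -0.005,"z": -0.3,"rx": 0,"ry": 0,"rz": 0},{"x": 0,"y": 0,"z": -0.25,"rx": 0,"ry": 0,"rz": 0},{"x": 0,"y": 0,"z": -0.15,"rx": 0,"ry": 0,"rz": 0},{"x": 0,"y": 0,"z": -0.06,"rx": 0,"ry": 0,"rz": 0},{"x": 0,"y": 0,"z": 0,"rx": 0,"ry": 0,"rz": 0},{"x": 0,"y": 0,"z": 0,"rx": 0,"ry": 0,"rz": 0}])

```text
time: 10.32
ee_pos: [462.7, -327.2, 16.2]
tool_rot: [0.703, 0.711, 0.0, 0.001]
contact_force: [0.2, 0.2, -0.2]
gripper_width: 52.0
gripper_force: 0.0
```

>>> servo_tool(commands=[{"x": 0,"y": 0,"z": 0,"rx": 0,"ry": 0,"rz": 0},{"x": 0,"y": 0,"z": 0,"rx": 0,"ry": 0,"rz": 0},{"x": 0,"y": 0,"z": 0,"rx": 0,"ry": 0,"rz": 0},{"x": 0,"y": 0,"z": 0,"rx": 0,"ry": 0,"rz": 0},{"x": 0,"y": 0,"z": 0,"rx": 0,"ry": 0,"rz": 0}], gripper=255)

```text
time: 10.95
ee_pos: [462.3, -327.2, 16.2]
tool_rot: [0.703, 0.711, -0.0, 0.0]
contact_force: [-2.3, 1.5, 5.2]
gripper_width: 21.3
gripper_force: 58.5
```

>>> servo_tool(commands=[{"x": 0,"y": 0,"z": 0.2,"rx": 0,"ry": 0,"rz": 0},{"x": 0,"y": 0,"z": 0.3,"rx": 0,"ry": 0,"rz": 0},{"x": 0,"y": 0.2,"z": 0.3,"rx": 0,"ry": 0,"rz": 0},{"x": 0,"y": 0.5,"z": 0,"rx": 0,"ry": 0,"rz": 0},{"x": 0,"y": 0.5,"z": 0,"rx": 0,"ry": 0,"rz": 0},{"x": 0,"y": 0.5,"z": 0,"rx": 0,"ry": 0,"rz": 0},{"x": 0,"y": 0.5,"z": 0,"rx": 0,"ry": 0,"rz": 0},{"x": 0,"y": 0.5,"z": 0,"rx": 0,"ry": 0,"rz": 0},{"x": 0,"y": 0.5,"z": 0,"rx": 0,"ry": 0,"rz": 0},{"x": 0,"y": 0.5,"z": 0,"rx": 0,"ry": 0,"rz": 0},{"x": 0,"y": 0.5,"z": 0,"rx": 0,"ry": 0,"rz": 0},{"x": 0,"y": 0.5,"z": 0,"rx": 0,"ry": 0,"rz": 0},{"x": -0.02,"y": 0.5,"z": 0,"rx": 0,"ry": 0,"rz": 0},{"x": -0.02,"y": 0.5,"z": 0,"rx": 0,"ry": 0,"rz": 0},{"x": -0.02,"y": 0.5,"z": 0,"rx": 0,"ry": 0,"rz": 0},{"x": -0.02,"y": 0.6,"z": 0,"rx": 0,"ry": 0,"rz": 0},{"x": 0,"y": 0,"z": 0,"rx": 0,"ry": 0,"rz": 0},{"x": 0,"y": 0,"z": 0,"rx": 0,"ry": 0,"rz": 0},{"x": 0,"y": 0,"z": 0,"rx": 0,"ry": 0,"rz": 0}])

```text
time: 13.32
ee_pos: [454.8, 351.3, 95.7]
tool_rot: [0.704, 0.71, -0.0, 0.001]
contact_force: [-0.6, -0.9, -0.2]
gripper_width: 21.3
gripper_force: 58.9
```

>>> servo_tool(commands=[{"x": 0,"y": 0.03,"z": -0.3,"rx": 0,"ry": 0,"rz": 0},{"x": 0,"y": 0,"z": -0.25,"rx": 0,"ry": 0,"rz": 0},{"x": 0,"y": 0,"z": -0.15,"rx": 0,"ry": 0,"rz": 0},{"x": 0,"y": 0,"z": -0.1,"rx": 0,"ry": 0,"rz": 0},{"x": 0,"y": 0,"z": 0,"rx": 0,"ry": 0,"rz": 0},{"x": 0,"y": 0,"z": 0,"rx": 0,"ry": 0,"rz": 0}])

```text
time: 14.08
ee_pos: [454.5, 356.4, 16.1]
tool_rot: [0.703, 0.711, 0.001, 0.0]
contact_force: [0.1, 0.4, -0.8]
gripper_width: 21.6
gripper_force: 58.9
```

>>> servo_tool(commands=[{"x": 0,"y": 0,"z": 0,"rx": 0,"ry": 0,"rz": 0},{"x": 0,"y": 0,"z": 0,"rx": 0,"ry": 0,"rz": 0},{"x": 0,"y": 0,"z": 0,"rx": 0,"ry": 0,"rz": 0},{"x": 0,"y": 0,"z": 0.2,"rx": 0,"ry": 0,"rz": 0},{"x": 0,"y": 0,"z": 0.3,"rx": 0,"ry": 0,"rz": 0},{"x": 0,"y": 0,"z": 0.3,"rx": 0,"ry": 0,"rz": 0}], gripper=150)

```text
time: 14.82
ee_pos: [454.1, 356.3, 97.5]
tool_rot: [0.703, 0.711, 0.0, -0.0]
contact_force: [0.3, 0.6, 0.6]
gripper_width: 35.2
gripper_force: 0.0
```

>>> servo_tool(commands=[{"x": -0.01,"y": -0.5,"z": 0,"rx": 0,"ry": 0,"rz": 0},{"x": -0.01,"y": -0.5,"z": 0,"rx": 0,"ry": 0,"rz": 0},{"x": -0.01,"y": -0.5,"z": 0,"rx": 0,"ry": 0,"rz": 0},{"x": -0.01,"y": -0.5,"z": 0,"rx": 0,"ry": 0,"rz": 0},{"x": -0.01,"y": -0.5,"z": 0,"rx": 0,"ry": 0,"rz": 0},{"x": -0.01,"y": -0.5,"z": 0,"rx": 0,"ry": 0,"rz": 0},{"x": -0.01,"y": -0.5,"z": 0,"rx": 0,"ry": 0,"rz": 0},{"x": -0.01,"y": -0.5,"z": 0,"rx": 0,"ry": 0,"rz": 0},{"x": -0.01,"y": -0.5,"z": 0,"rx": 0,"ry": 0,"rz": 0},{"x": -0.01,"y": -0.5,"z": 0,"rx": 0,"ry": 0,"rz": 0},{"x": -0.01,"y": -0.5,"z": 0,"rx": 0,"ry": 0,"rz": 0},{"x": -0.01,"y": -0.5,"z": 0,"rx": 0,"ry": 0,"rz": 0},{"x": -0.01,"y": -0.5,"z": 0,"rx": 0,"ry": 0,"rz": 0},{"x": -0.01,"y": -0.5,"z": 0,"rx": 0,"ry": 0,"rz": 0},{"x": -0.02,"y": -0.52,"z": 0,"rx": 0,"ry": 0,"rz": 0},{"x": 0,"y": 0,"z": 0,"rx": 0,"ry": 0,"rz": 0},{"x": 0,"y": 0,"z": 0,"rx": 0,"ry": 0,"rz": 0},{"x": 0,"y": 0,"z": 0,"rx": 0,"ry": 0,"rz": 0}], gripper=100)

```text
time: 17.08
ee_pos: [438.7, -394.4, 96.0]
tool_rot: [0.703, 0.712, 0.0, 0.0]
contact_force: [-0.1, 0.4, -0.1]
gripper_width: 51.8
gripper_force: 0.0
```

```bash
python3 - <<'E'
from h import *
T=snap('top','top2');S=snap('scene','scene2')
a=blobs(T,(75,90,40),(97,255,255),(171,227,251,302));b=blobs(S,(75,90,30),(97,255,255),(322,150,388,205))
for x in a:
  for y in b:
    p,e=tri(T,x[:2],S,y[:2]); print(p.round(1),round(e,1))
print(onz(S,*blobs(S,(75,90,30),(97,255,255),(160,320,200,360))[0][:2],22)) 
E
```

```text
[454.2 358.7  16.8] 0.4
[425.7 332.1  18.1] 76.5
[431.8 322.2  26.1] 74.9
[401.  302.2  16.1] 0.4
[ 437.92777532 -397.33576604   22.        ]
```

Two beads are seated. I'll take the third.

>>> servo_tool(commands=[{"x": 0,"y": -0.03,"z": -0.3,"rx": 0,"ry": 0,"rz": 0},{"x": 0,"y": 0,"z": -0.25,"rx": 0,"ry": 0,"rz": 0},{"x": 0,"y": 0,"z": -0.15,"rx": 0,"ry": 0,"rz": 0},{"x": 0,"y": 0,"z": -0.1,"rx": 0,"ry": 0,"rz": 0},{"x": 0,"y": 0,"z": 0,"rx": 0,"ry": 0,"rz": 0},{"x": 0,"y": 0,"z": 0,"rx": 0,"ry": 0,"rz": 0}])

```text
time: 17.92
ee_pos: [438.6, -399.2, 16.1]
tool_rot: [0.703, 0.711, 0.0, 0.001]
contact_force: [0.1, -0.9, -0.7]
gripper_width: 52.1
gripper_force: 0.0
```

>>> servo_tool(commands=[{"x": 0,"y": 0,"z": 0,"rx": 0,"ry": 0,"rz": 0},{"x": 0,"y": 0,"z": 0,"rx": 0,"ry": 0,"rz": 0},{"x": 0,"y": 0,"z": 0,"rx": 0,"ry": 0,"rz": 0},{"x": 0,"y": 0,"z": 0,"rx": 0,"ry": 0,"rz": 0},{"x": 0,"y": 0,"z": 0,"rx": 0,"ry": 0,"rz": 0}], gripper=255)

```text
time: 18.55
ee_pos: [438.4, -399.3, 16.3]
tool_rot: [0.703, 0.711, -0.0, 0.001]
contact_force: [-0.9, 0.6, 5.1]
gripper_width: 21.2
gripper_force: 58.7
```

>>> servo_tool(commands=[{"x": 0,"y": 0,"z": 0.2,"rx": 0,"ry": 0,"rz": 0},{"x": 0,"y": 0,"z": 0.3,"rx": 0,"ry": 0,"rz": 0},{"x": 0,"y": 0.2,"z": 0.3,"rx": 0,"ry": 0,"rz": 0},{"x": 0.03,"y": 0.5,"z": 0,"rx": 0,"ry": 0,"rz": 0.1},{"x": 0.03,"y": 0.5,"z": 0,"rx": 0,"ry": 0,"rz": 0.1},{"x": 0.03,"y": 0.5,"z": 0,"rx": 0,"ry": 0,"rz": 0.1},{"x": 0.03,"y": 0.5,"z": 0,"rx": 0,"ry": 0,"rz": 0.1},{"x": 0.03,"y": 0.5,"z": 0,"rx": 0,"ry": 0,"rz": 0.1},{"x": 0.03,"y": 0.5,"z": 0,"rx": 0,"ry": 0,"rz": 0},{"x": 0.03,"y": 0.5,"z": 0,"rx": 0,"ry": 0,"rz": 0},{"x": 0.03,"y": 0.5,"z": 0,"rx": 0,"ry": 0,"rz": 0},{"x": 0.03,"y": 0.5,"z": 0,"rx": 0,"ry": 0,"rz": 0},{"x": 0.03,"y": 0.5,"z": 0,"rx": 0,"ry": 0,"rz": 0},{"x": 0.03,"y": 0.5,"z": 0,"rx": 0,"ry": 0,"rz": 0},{"x": 0.04,"y": 0.5,"z": 0,"rx": 0,"ry": 0,"rz": 0},{"x": 0,"y": 0.6,"z": 0,"rx": 0,"ry": 0,"rz": 0},{"x": 0,"y": 0,"z": 0,"rx": 0,"ry": 0,"rz": 0},{"x": 0,"y": 0,"z": 0,"rx": 0,"ry": 0,"rz": 0},{"x": 0,"y": 0,"z": 0,"rx": 0,"ry": 0,"rz": 0}])

```text
time: 20.92
ee_pos: [475.6, 279.4, 95.7]
tool_rot: [0.552, 0.834, -0.0, 0.0]
contact_force: [0.6, 0.2, 0.6]
gripper_width: 21.2
gripper_force: 58.9
```

>>> servo_tool(commands=[{"x": 0,"y": 0.01,"z": -0.3,"rx": 0,"ry": 0,"rz": 0},{"x": 0,"y": 0,"z": -0.25,"rx": 0,"ry": 0,"rz": 0},{"x": 0,"y": 0,"z": -0.15,"rx": 0,"ry": 0,"rz": 0},{"x": 0,"y": 0,"z": -0.1,"rx": 0,"ry": 0,"rz": 0},{"x": 0,"y": 0,"z": 0,"rx": 0,"ry": 0,"rz": 0},{"x": 0,"y": 0,"z": 0,"rx": 0,"ry": 0,"rz": 0}])

```text
time: 21.68
ee_pos: [475.5, 282.4, 16.1]
tool_rot: [0.551, 0.834, 0.0, 0.0]
contact_force: [0.0, -0.8, 0.9]
gripper_width: 21.4
gripper_force: 58.9
```

>>> servo_tool(commands=[{"x": 0,"y": 0,"z": 0,"rx": 0,"ry": 0,"rz": 0},{"x": 0,"y": 0,"z": 0,"rx": 0,"ry": 0,"rz": 0},{"x": 0,"y": 0,"z": 0,"rx": 0,"ry": 0,"rz": 0},{"x": 0,"y": 0,"z": 0.2,"rx": 0,"ry": 0,"rz": 0},{"x": 0,"y": 0,"z": 0.3,"rx": 0,"ry": 0,"rz": 0},{"x": 0,"y": 0,"z": 0.4,"rx": 0,"ry": 0,"rz": 0}], gripper=150)

```text
time: 22.42
ee_pos: [474.6, 282.0, 107.0]
tool_rot: [0.551, 0.835, -0.0, -0.0]
contact_force: [-0.4, 0.5, 0.3]
gripper_width: 35.1
gripper_force: 0.0
```

>>> servo_tool(commands=[{"x": 0.18,"y": -0.42,"z": 0,"rx": 0,"ry": 0,"rz": 0},{"x": 0.19,"y": -0.42,"z": 0,"rx": 0,"ry": 0,"rz": 0},{"x": 0.19,"y": -0.42,"z": 0,"rx": 0,"ry": 0,"rz": 0},{"x": 0.19,"y": -0.42,"z": 0,"rx": 0,"ry": 0,"rz": 0},{"x": 0.19,"y": -0.42,"z": 0,"rx": 0,"ry": 0,"rz": 0},{"x": 0.19,"y": -0.43,"z": 0,"rx": 0,"ry": 0,"rz": 0},{"x": 0.19,"y": -0.43,"z": 0,"rx": 0,"ry": 0,"rz": 0},{"x": 0,"y": 0,"z": 0,"rx": 0,"ry": 0,"rz": 0},{"x": 0,"y": 0,"z": 0,"rx": 0,"ry": 0,"rz": 0},{"x": 0,"y": 0,"z": 0,"rx": 0,"ry": 0,"rz": 0}], gripper=80)

```text
time: 23.68
ee_pos: [606.8, -12.3, 106.1]
tool_rot: [0.55, 0.835, 0.0, 0.0]
contact_force: [-0.2, 0.2, -1.0]
gripper_width: 58.5
gripper_force: 0.0
```

```bash
python3 - <<'E'
from h import *
T=snap('top','top3');S=snap('scene','scene3')
a=blobs(T,(75,90,40),(97,255,255),(171,227,251,302));b=blobs(S,(75,90,30),(97,255,255),(322,150,388,205))
for x in a:
  for y in b:
    p,e=tri(T,x[:2],S,y[:2]); 
    if e<10: print(p.round(1),round(e,1))
cv2.imwrite('pics/c3.png',cv2.resize(S['image'][140:320,260:440],(600,600),interpolation=cv2.INTER_CUBIC))
E
```

```text
[454.4 358.6  17.3] 0.2
```

View pics/c3.png

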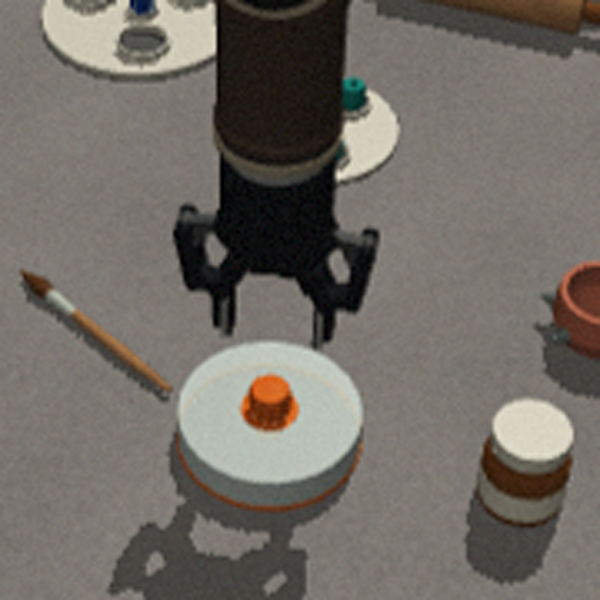

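The gripper stands over the knob, whose top at about (341, 255) px agrees with (606.5, -13.7, 56). The arm hides part of the carrier, so I'll check the beads later. Descending.

>>> servo_tool(commands=[{"x": 0,"y": -0.015,"z": -0.3,"rx": 0,"ry": 0,"rz": 0},{"x": 0,"y": 0,"z": -0.25,"rx": 0,"ry": 0,"rz": 0},{"x": 0,"y": 0,"z": -0.12,"rx": 0,"ry": 0,"rz": 0},{"x": 0,"y": 0,"z": 0,"rx": 0,"ry": 0,"rz": 0},{"x": 0,"y": 0,"z": 0,"rx": 0,"ry": 0,"rz": 0}])

```text
time: 24.4
ee_pos: [607.7, -15.0, 39.4]
tool_rot: [0.551, 0.835, 0.0, 0.001]
contact_force: [-0.5, -0.1, -0.5]
gripper_width: 58.6
gripper_force: 0.0
```

>>> servo_tool(commands=[{"x": 0,"y": 0,"z": 0,"rx": 0,"ry": 0,"rz": 0},{"x": 0,"y": 0,"z": 0,"rx": 0,"ry": 0,"rz": 0},{"x": 0,"y": 0,"z": 0,"rx": 0,"ry": 0,"rz": 0},{"x": 0,"y": 0,"z": 0,"rx": 0,"ry": 0,"rz": 0},{"x": 0,"y": 0,"z": 0,"rx": 0,"ry": 0,"rz": 0}], gripper=255)

```text
time: 25.02
ee_pos: [607.6, -15.5, 39.5]
tool_rot: [0.551, 0.834, 0.0, 0.001]
contact_force: [-1.4, -1.2, 5.7]
gripper_width: 27.6
gripper_force: 58.8
```

>>> servo_tool(commands=[{"x": 0,"y": 0,"z": 0.15,"rx": 0,"ry": 0,"rz": 0},{"x": 0,"y": 0,"z": 0.25,"rx": 0,"ry": 0,"rz": 0},{"x": 0,"y": 0,"z": 0.25,"rx": 0,"ry": 0,"rz": 0},{"x": -0.1,"y": 0.2,"z": 0.05,"rx": 0,"ry": 0,"rz": 0},{"x": -0.2,"y": 0.4,"z": 0,"rx": 0,"ry": 0,"rz": 0},{"x": -0.2,"y": 0.4,"z": 0,"rx": 0,"ry": 0,"rz": 0},{"x": -0.2,"y": 0.4,"z": 0,"rx": 0,"ry": 0,"rz": 0},{"x": -0.2,"y": 0.4,"z": 0,"rx": 0,"ry": 0,"rz": 0},{"x": 0,"y": 0,"z": 0,"rx": 0,"ry": 0,"rz": 0},{"x": 0,"y": 0,"z": 0,"rx": 0,"ry": 0,"rz": 0}])

```text
time: 26.28
ee_pos: [516.5, 164.7, 108.3]
tool_rot: [0.551, 0.835, -0.0, 0.0]
contact_force: [0.3, -0.2, -1.1]
gripper_width: 27.7
gripper_force: 59.3
```

```bash
python3 - <<'E'
from h import *
T=snap('top','top4');S=snap('scene','scene4')
a=blobs(T,(75,90,40),(97,255,255),(171,227,251,302));b=blobs(S,(75,90,30),(97,255,255),(322,150,388,205))
print([x[:3] for x in a])
for x in a:
  for y in b:
    p,e=tri(T,x[:2],S,y[:2]); 
    if e<10: print(p.round(1),round(e,1))
im=lambda s,b:cv2.resize(s['image'][b[1]:b[1]+150,b[0]:b[0]+100],(400,600),interpolation=cv2.INTER_CUBIC)
cv2.imwrite('pics/c4.png',np.hstack([im(S,(300,90)),im(T,(190,190))]))
E
```

```text
[(np.float64(220.61161202185792), np.float64(252.93319672131148), np.float64(57.1875)), (np.float64(192.97505512679163), np.float64(261.0067530319735), np.float64(56.6875)), (np.float64(214.11445615982242), np.float64(280.65912874583796), np.float64(56.3125))]
[452.9 356.6  22.9] 3.0
```

View pics/c4.png

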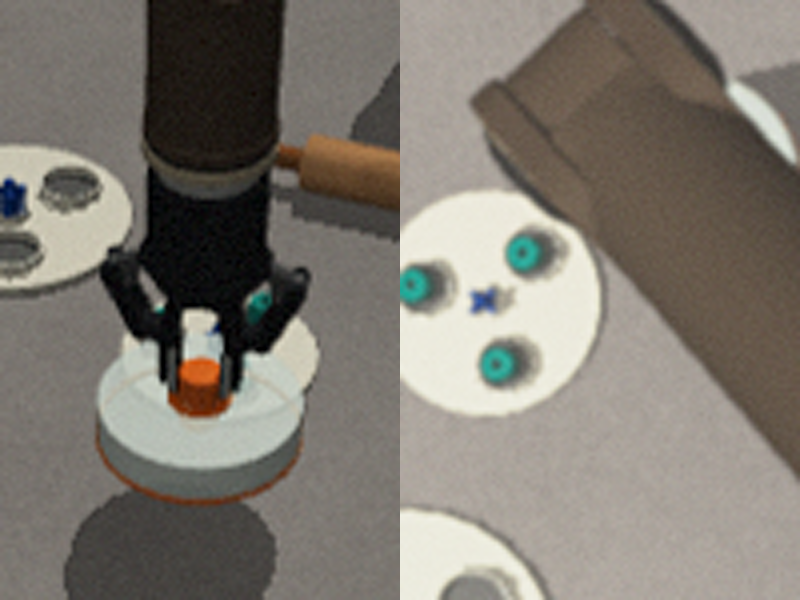

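The top view shows all three beads in their wells, and the cover is held level by its knob. I'll check the knob's offset from the tool.

```bash
python3 - <<'E'
from h import *
S=pickle.load(open('pics/scene4.pkl','rb'));T=pickle.load(open('pics/top4.pkl','rb'))
k=blobs(S,(3,150,100),(15,255,255),(335,170,365,200));print([x for x in k])
for z in(112.8,):print(proj(S,(516.5,164.7,z)),onz(S,*k[0][:2],z))
S0=pickle.load(open('pics/scene0.pkl','rb'))
print('calib knob0 same way',onz(S0,340.4,258.4,44))
print('bead2',onz(T,220.61,252.93,18),'stud',onz(T,*blobs(T,(105,120,40),(130,255,255),(200,250,220,275),2)[0][:2],28))
for s,b in((T,(200,250,225,280)),): print([onz(s,*x[:2],28).round(1) for x in blobs(s,(105,120,40),(130,255,255),b,2)])
p=blobs(S0,(105,120,40),(130,255,255),(325,155,385,200),2)[0]; print(onz(S0,*p[:2],22))
E
```

```text
[(np.float64(349.14524291497975), np.float64(186.09564777327935), np.float64(108.0625), np.float64(15.25), np.float64(14.25))]
[349.39042938 185.03298406] [518.30065225 160.67945537 112.8       ]
calib knob0 same way [606.62966309 -13.63565639  44.        ]
bead2 [475.07134893 284.80641227  18.        ] stud [443.09012069 310.55682468  28.        ]
[array([443.1, 310.6,  28. ])]
[447.07348205 305.35542027  22.        ]
```

>>> servo_tool(commands=[{"x": -0.18,"y": 0.37,"z": 0,"rx": 0,"ry": 0,"rz": 0},{"x": -0.18,"y": 0.37,"z": 0,"rx": 0,"ry": 0,"rz": 0},{"x": -0.18,"y": 0.37,"z": 0,"rx": 0,"ry": 0,"rz": 0},{"x": -0.19,"y": 0.36,"z": 0,"rx": 0,"ry": 0,"rz": 0},{"x": 0,"y": 0,"z": 0,"rx": 0,"ry": 0,"rz": 0},{"x": 0,"y": 0,"z": -0.2,"rx": 0,"ry": 0,"rz": 0},{"x": 0,"y": 0,"z": 0,"rx": 0,"ry": 0,"rz": 0},{"x": 0,"y": 0,"z": 0,"rx": 0,"ry": 0,"rz": 0}])

```text
time: 27.38
ee_pos: [444.5, 310.4, 87.8]
tool_rot: [0.552, 0.834, -0.001, -0.0]
contact_force: [0.2, 0.9, -1.0]
gripper_width: 27.4
gripper_force: 59.3
```

```bash
python3 - <<'E'
from h import *
S=snap('scene','scene5');T=snap('top','top5');o=get_obs();print(o['ee_pos'])
# cover silhouette in scene & carrier
cv2.imwrite('pics/c5.png',np.hstack([cv2.resize(s['image'][b[1]:b[1]+110,b[0]:b[0]+73],(398,600),interpolation=cv2.INTER_CUBIC) for s,b in((S,(318,110)),(T,(175,215)))]))
k=blobs(S,(3,150,100),(15,255,255),(335,130,375,190));print(k)
print(proj(S,o['ee_pos']+[0,0,4.5]))
E
```

```text
[444.57696776 311.10935814  88.46202498]
[(np.float64(355.15659153005464), np.float64(155.51178278688525), np.float64(91.5), np.float64(13.75), np.float64(13.0))]
[355.45642711 154.34195517]
```

View pics/c5.png

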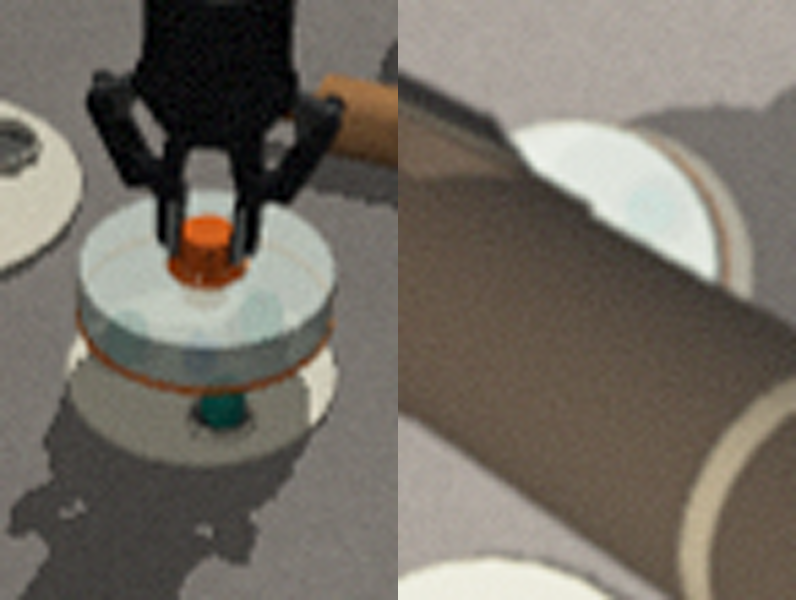

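The cover is concentric over the carrier. The scene-view knob at (355.2, 155.5) agrees with the prediction to about 1 px. Lowering gently.

>>> servo_tool(commands=[{"x": -0.01,"y": 0,"z": -0.15,"rx": 0,"ry": 0,"rz": 0},{"x": 0,"y": 0,"z": -0.1,"rx": 0,"ry": 0,"rz": 0},{"x": 0,"y": 0,"z": -0.03,"rx": 0,"ry": 0,"rz": 0},{"x": 0,"y": 0,"z": -0.03,"rx": 0,"ry": 0,"rz": 0},{"x": 0,"y": 0,"z": 0,"rx": 0,"ry": 0,"rz": 0},{"x": 0,"y": 0,"z": 0,"rx": 0,"ry": 0,"rz": 0}])

```text
time: 28.22
ee_pos: [443.3, 311.7, 57.7]
tool_rot: [0.551, 0.834, 0.0, 0.0]
contact_force: [-0.3, 0.3, -1.2]
gripper_width: 27.8
gripper_force: 59.3
```

Nothing has touched yet, and the position is on target. Continuing to the teeth.

>>> servo_tool(commands=[{"x": 0,"y": 0,"z": -0.02,"rx": 0,"ry": 0,"rz": 0},{"x": 0,"y": 0,"z": -0.02,"rx": 0,"ry": 0,"rz": 0},{"x": 0,"y": 0,"z": -0.01,"rx": 0,"ry": 0,"rz": 0},{"x": 0,"y": 0,"z": 0,"rx": 0,"ry": 0,"rz": 0}])

```text
time: 28.72
ee_pos: [443.6, 311.8, 53.2]
tool_rot: [0.551, 0.834, 0.0, 0.0]
contact_force: [-2.1, -1.3, 7.6]
gripper_width: 27.7
gripper_force: 60.3
```

>>> servo_tool(commands=[{"x": 0,"y": 0,"z": -0.02,"rx": 0,"ry": 0,"rz": 0},{"x": 0,"y": 0,"z": -0.02,"rx": 0,"ry": 0,"rz": 0},{"x": 0,"y": 0,"z": 0,"rx": 0,"ry": 0,"rz": 0},{"x": 0,"y": 0,"z": 0,"rx": 0,"ry": 0,"rz": 0}])

```text
time: 29.22
ee_pos: [443.0, 311.0, 47.4]
tool_rot: [0.551, 0.834, -0.001, -0.0]
contact_force: [3.7, 0.3, -14.8]
gripper_width: 27.5
gripper_force: 60.0
```

>>> servo_tool(commands=[{"x": 0,"y": 0,"z": -0.02,"rx": 0,"ry": 0,"rz": 0},{"x": 0,"y": 0,"z": -0.01,"rx": 0,"ry": 0,"rz": 0},{"x": 0,"y": 0,"z": 0,"rx": 0,"ry": 0,"rz": 0},{"x": 0,"y": 0,"z": 0,"rx": 0,"ry": 0,"rz": 0}])

```text
time: 29.72
ee_pos: [443.1, 311.8, 45.7]
tool_rot: [0.551, 0.834, 0.0, 0.0]
contact_force: [-0.1, -0.0, -4.0]
gripper_width: 27.5
gripper_force: 61.2
```

>>> servo_tool(commands=[{"x": 0,"y": 0,"z": -0.02,"rx": 0,"ry": 0,"rz": 0},{"x": 0,"y": 0,"z": -0.01,"rx": 0,"ry": 0,"rz": 0},{"x": 0,"y": 0,"z": 0,"rx": 0,"ry": 0,"rz": 0},{"x": 0,"y": 0,"z": 0,"rx": 0,"ry": 0,"rz": 0}])

```text
time: 30.22
ee_pos: [443.3, 311.9, 45.3]
tool_rot: [0.551, 0.834, 0.0, 0.001]
contact_force: [-6.3, -8.1, 29.3]
gripper_width: 27.9
gripper_force: 64.4
```

>>> servo_tool(commands=[{"x": 0,"y": 0,"z": 0,"rx": 0,"ry": 0,"rz": 0},{"x": 0,"y": 0,"z": 0,"rx": 0,"ry": 0,"rz": 0},{"x": 0,"y": 0,"z": 0,"rx": 0,"ry": 0,"rz": 0},{"x": 0,"y": 0,"z": 0,"rx": 0,"ry": 0,"rz": 0},{"x": 0,"y": 0,"z": 0,"rx": 0,"ry": 0,"rz": 0},{"x": 0,"y": 0,"z": 0,"rx": 0,"ry": 0,"rz": 0},{"x": 0,"y": 0,"z": 0,"rx": 0,"ry": 0,"rz": 0},{"x": 0,"y": 0,"z": 0,"rx": 0,"ry": 0,"rz": 0}])

```text
time: 31.22
ee_pos: [443.3, 311.9, 45.3]
tool_rot: [0.551, 0.834, 0.0, 0.001]
contact_force: [-8.1, -8.7, 28.7]
gripper_width: 27.8
gripper_force: 64.4
```

```bash
python3 - <<'E'
from h import *
S=snap('scene','scene6');o=get_obs();print(o['ee_pos'],o['contact_force'])
cv2.imwrite('pics/c6.png',cv2.resize(S['image'][110:220,300:410],(600,600),interpolation=cv2.INTER_CUBIC))
print(proj(S,(443.3,311.5,50)),[k[:2] for k in blobs(S,(3,150,100),(15,255,255),(340,140,370,190))])
E
```

```text
[443.28860053 311.84467495  45.33897837] [-6.72664911 -8.01978887 28.7909587 ]
[354.61042752 165.77441572] [(np.float64(354.3773516642547), np.float64(166.55897250361795))]
```

View pics/c6.png

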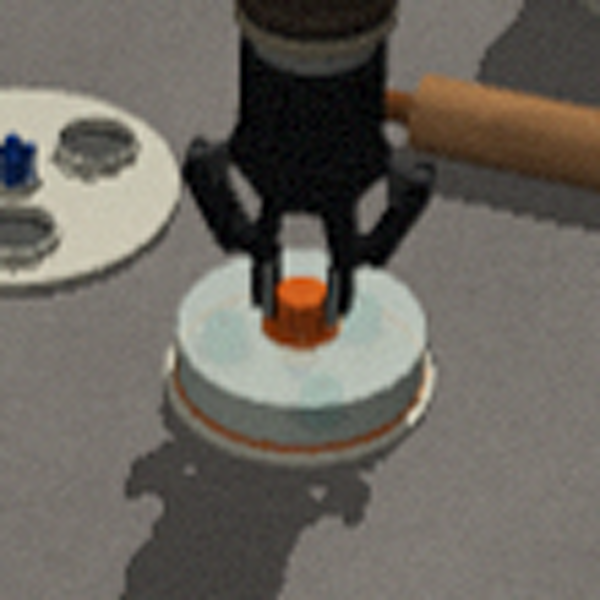

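The cover sits level on the base disc. The knob at (354.4, 166.6) px matches the seated height, the force is a steady 29 N, and the beads show through in their wells.

```bash
python3 -c "
from workcell import arm
print(arm.job_done())"
```

```text
the job is handed in; nothing more can be done
None
```

I handed the job in with one bead in each well and the cover clicked home and level, still pressed down at about 29 N; the hand-in call returned no verdict.

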